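Flip the drying-rack tag to wet

TASK

The dark green drop on the drying rack has just been sprayed. Using only the fingers, flip that drop's tag over its hinge with a fingertip, from its green face (dry) to its red face (wet), so that it lies flat towards the drop. Do not pinch or force the tag, touch any of the drops, turn the other two tags, or shift the rack or anything else on the bench.

Things in the scene. Friction and masses are not known exactly. Their poses are not given: they have to be found in the camera images.
- rack: Loose drying rack, 2 to 3 kg: grey steel deck 240 (x) by 344 (y) by 12 mm, top 72 mm above the table, on plywood end cheeks, open below the deck at the tags' edge (x = -120 mm). Origin on the table under the deck's middle; x from the tags' edge to the drops, about the robot's left (yaw 1.57 +-0.2); y towards the robot. Bays at y = 108, 0, -108 mm: each a spindle and a two-faced flip tag beside it.
- tag_near (a joint): Flip tag of the near (the bay nearest the robot) bay: stiff metal leaf 74 mm wide, 4 mm thick, 95 mm from hinge pin (along rack y) to its free edge. 0 = flat, away from the drops, green face up; 1.57 upright; 3.14 = flat, towards the drop, red face up; stops at both ends. Starts at 0 to 0.12. Friction hinge: stays where left, about 1 N at the free edge turns it. Neighbouring leaves are 34 mm apart.
- tag_near_lip (a point): Middle of the round free edge (8 mm thick) of the near tag; moves with the tag; at 0 rad its centre is 78 mm above the table and it overhangs the deck's front edge by 27 mm, so a fingertip fits under it; at 3.14 it lies over the deck, 24 mm short of the drop there. Its x axis points from the free edge to the pin, its z axis out of the green face.
- tag_near_hinge (a point): Middle of the hinge pin of the near tag, in the rack at x = -48, y = +108, z = 78 mm; axes parallel to the rack's.
- bay_near (a point): Foot of the spindle of the near bay on the deck's top, in the rack at x = +95, y = +108, z = 72 mm; the tag beside it (towards rack -x) belongs to it.
- tag_mid (a joint): Flip tag of the middle bay: stiff metal leaf 74 mm wide, 4 mm thick, 95 mm from hinge pin (along rack y) to its free edge. 0 = flat, away from the drops, green face up; 1.57 upright; 3.14 = flat, towards the drop, red face up; stops at both ends. Starts at 0 to 0.12. Friction hinge: stays where left, about 1 N at the free edge turns it. Neighbouring leaves are 34 mm apart.
- tag_mid_lip (a point): Middle of the round free edge (8 mm thick) of the mid tag; moves with the tag; at 0 rad its centre is 78 mm above the table and it overhangs the deck's front edge by 27 mm, so a fingertip fits under it; at 3.14 it lies over the deck, 24 mm short of the drop there. Its x axis points from the free edge to the pin, its z axis out of the green face.
- tag_mid_hinge (a point): Middle of the hinge pin of the mid tag, in the rack at x = -48, y = 0, z = 78 mm; axes parallel to the rack's.
- bay_mid (a point): Foot of the spindle of the mid bay on the deck's top, in the rack at x = +95, y = 0, z = 72 mm; the tag beside it (towards rack -x) belongs to it.
- tag_far (a joint): Flip tag of the far (the bay farthest from the robot) bay: stiff metal leaf 74 mm wide, 4 mm thick, 95 mm from hinge pin (along rack y) to its free edge. 0 = flat, away from the drops, green face up; 1.57 upright; 3.14 = flat, towards the drop, red face up; stops at both ends. Starts at 0 to 0.12. Friction hinge: stays where left, about 1 N at the free edge turns it. Neighbouring leaves are 34 mm apart.
- tag_far_lip (a point): Middle of the round free edge (8 mm thick) of the far tag; moves with the tag; at 0 rad its centre is 78 mm above the table and it overhangs the deck's front edge by 27 mm, so a fingertip fits under it; at 3.14 it lies over the deck, 24 mm short of the drop there. Its x axis points from the free edge to the pin, its z axis out of the green face.
- tag_far_hinge (a point): Middle of the hinge pin of the far tag, in the rack at x = -48, y = -108, z = 78 mm; axes parallel to the rack's.
- bay_far (a point): Foot of the spindle of the far bay on the deck's top, in the rack at x = +95, y = -108, z = 72 mm; the tag beside it (towards rack -x) belongs to it.
- drop_green: Turned drop, dark metallic green, freshly sprayed and wet: 114 mm tall, 40 mm at its widest, brass ferrule at the bottom over the spindle of one of the bays, point up; loose, 70 g. Which bay it stands in varies. Origin: centre of its foot.
- drop_maple: Turned drop, bare pale maple: 114 mm tall, 40 mm at its widest, brass ferrule at the bottom over the spindle of one of the bays, point up; loose, 70 g. Which bay it stands in varies. Origin: centre of its foot.
- drop_amber: Turned drop, amber-brown lacquer: 114 mm tall, 40 mm at its widest, brass ferrule at the bottom over the spindle of one of the bays, point up; loose, 70 g. Which bay it stands in varies. Origin: centre of its foot.
- spray_can: Spray can, 65 mm diameter, 188 mm tall, standing beyond the drops. Stays where it is. Origin: centre of its underside.
- can_cap: White cap of the can, open top, 70 mm diameter, 55 mm tall, standing beyond the drops. Stays where it is. Origin: centre of its underside.
- amber_jar: Amber glass jar with yellow lid, 60 mm diameter, 85 mm tall, right of the rack. Stays where it is. Origin: centre of its underside.
- wax_tin: Yellow wax tin with steel lid, 75 mm diameter, 60 mm tall, right of the rack. Stays where it is. Origin: centre of its underside.
- brush: Brush lying on the bench left of the rack. Stays where it is. Origin: on the bench under the tool.
- screwdriver: Screwdriver lying on the bench right of the rack. Stays where it is. Origin: on the bench under the tool.

How it is judged:
At the end, for the whole second after the job is handed in: The tag of the bay where the dark green drop stands is flipped over and at rest at 3.0 rad or more (3.14 is flat, red face up); the other two tags stay below 0.3 rad; the drops stand on their spindles, and the rack, the drops and the other things are within 20 mm of where they were (((horizontal distance between drop_green and bay_near below 0.02 m and value of joint tag_near above 3 rad and velocity of joint tag_near below 0.1 rad/s and value of joint each of tag_mid, tag_far below 0.3 rad) or (horizontal distance between drop_green and bay_mid below 0.02 m and value of joint tag_mid above 3 rad and velocity of joint tag_mid below 0.1 rad/s and value of joint each of tag_near, tag_far below 0.3 rad) or (horizontal distance between drop_green and bay_far below 0.02 m and value of joint tag_far above 3 rad and velocity of joint tag_far below 0.1 rad/s and value of joint each of tag_near, tag_mid below 0.3 rad)) and distance of each of rack, drop_green, drop_maple, drop_amber, spray_can, can_cap, amber_jar, wax_tin, brush, screwdriver from where it was at the start of the episode below 0.02 m and angle between rack's own z axis and vertical below 0.05 rad and angle between each of drop_green, drop_maple, drop_amber's own z axis and vertical below 0.25 rad); the robot touches nothing.
It fails at once if the tag of a bay without the green drop is turned (more than 0.5 rad) ((horizontal distance between drop_green and bay_near above 0.03 m and value of joint tag_near above 0.5 rad) or (horizontal distance between drop_green and bay_mid above 0.03 m and value of joint tag_mid above 0.5 rad) or (horizontal distance between drop_green and bay_far above 0.03 m and value of joint tag_far above 0.5 rad)).
It fails at once if a drop is touched by the robot, lifted, knocked over or carried (contact force between any of the fingers, the arm and drop_green above 0.3 N or contact force between any of the fingers, the arm and drop_maple above 0.3 N or contact force between any of the fingers, the arm and drop_amber above 0.3 N or distance of any of drop_green, drop_maple, drop_amber from where it was at the start of the episode above 0.02 m).
It fails at once if the rack is lifted, tipped or shoved (20 mm or 0.1 rad) (distance of rack from where it was at the start of the episode above 0.02 m or angle between rack's own z axis and vertical above 0.1 rad).
It fails at once if a tag is pinched or forced (over 35 N), or pushed with the arm or the gripper's body instead of the fingers (over 3 N) (contact force between the fingers and tag_near above 35 N or contact force between the fingers and tag_mid above 35 N or contact force between the fingers and tag_far above 35 N or contact force between the arm and tag_near above 3 N or contact force between the arm and tag_mid above 3 N or contact force between the arm and tag_far above 3 N).
It fails at once if another thing on the bench is lifted or moved (20 mm) (distance of any of spray_can, can_cap, amber_jar, wax_tin, brush, screwdriver from where it was at the start of the episode above 0.02 m).
It also fails if it takes over 40 s, if anything falls off the work surface, if the arm or the gripper's body presses on something with over 40 N, if the wrist force passes 120 N, or if a joint passes its speed limit or range.

ROBOT

A 6-joint arm with a two-finger parallel gripper is mounted at the origin on the work surface. World frame = base frame: x ahead of the robot, y to its left, z up, the work surface at z = 0. Lengths are in m, angles in rad, forces in N, time in s.
With the tool pointing down it reaches from about 0.375 to 0.925 m from the base axis. Payload 5.7 kg.
Tool frame: the origin (TCP) lies midway between the tips of the shut fingers; the grasp point (between the pads) lies 19 mm behind it; z points along the fingers, y is the line along which they close (so a half turn about z gives the same grasp; the last joint's range is limited). The gripper opens to 85 mm and grips with 20 to 120 N. Pads are 22 mm wide; open, the fingers measure 114 mm over their backs; the gripper's body (76 mm by 85 mm) begins 54 mm behind the grasp point. The pads swing forward as they close: fully open they stand 13 mm farther back than shut.
Start: joints at [1.041, 0.359, 1.51, -0, 1.272, -0.115], TCP at [0.242, 0.549, 0.231] pointing down, gripper open.
Joint ranges: [-2.97, 2.97], [-1.01, 2.36], [0.21, 2.38], [-0.96, 4.11], [0.2, 2.71], [-2.98, 2.98]. Speed limits (rad/s): [2.39, 2.39, 3.14, 3.14, 3.14, 3.14].

INTERFACE

Orientations are given as a unit quaternion [w, x, y, z].
In Python, from cell import * gives the robot as it stands.
- The arm moves only by the tool play_rows, never from a script. Its argument "series" is a list of rows, each an object with "slide": the shift along the tool's x, y, z in cm, a list of three; "angular": the turn, a rotation vector about the tool's x, y, z in degrees, a list of three; "hand": the opening in per cent of the stroke, from 0 (shut) to 100 (fully open). In form: [{"slide": [tx, ty, tz], "angular": [wx, wy, wz], "hand": hand}, ...]. A call has 1 to 8 rows; each row is the pose to reach, as a shift and turn from the pose commanded when the call began, along the tool's axes at that moment; what a row does not reach only later rows make up. A row lasts 1/12 s, in which the tool goes at most 41.7 mm and 7.16 degrees, less where a joint would pass 70% of its speed; a pose out of reach is approached as far as the arm can. A call with a gripper value outside its range is refused whole. The fingers move at their own pace and stop on an object; "force" is the grip in N (left out, the last holds). Time passes only in rows, so rows that repeat a pose let the fingers close. It gives the time, the measured TCP pose, the force, the opening and the grip force at its end, in the units of the state.
- sense(): the state, without advancing time (a new reading comes with each control period).
- read_camera(name): name is "scene" or "top" or "wrist"; returns the picture (384x512x3 uint8, red, green, blue); there is no depth.
- camera_params(name): a dict with "intrinsics" (3x3 intrinsics, pixels), "k1" (the pictures are not rectified: a ray, as slopes to the right and down, at radius r is drawn at 1 + k1 r^2 times it, then the intrinsics apply), "extrinsics" (4x4, takes a point from camera to world coordinates). Camera axes: x right, y down, z forward; pixel columns grow to the right and rows downward; lengths in m; the calibration is good to about 2 mm. A picture is of the moment at which its call begins: read the wrist's pose just before it. camera_params takes no time and is no camera call; for the wrist camera it gives the pose at the moment of the call.
- close_job(): hands the job in; it is judged then, once.
The state is a dict: "clock": time; "q": joint angles; "qvel": joint speeds; "effort": joint torques, N m; "eef_pos": TCP position; "orientation": TCP orientation; "wrist_force": force on the tool from outside, world axes, zero at the start; "moment": the same for the moment, N m; "finger_gap": finger opening in m; "grasp_force": force on a finger pad.
Only numpy, scipy, OpenCV 4.12 (cv2) and the standard library are available. Lean on these libraries where they do the work, as an engineer would, in place of code of your own. Each camera call takes 0.05 s, during which the arm holds its last target. There are 200 camera calls.

## Working session

There is one attempt and no reset: what is moved stays moved. The work goes in short steps, Python scripts to look and compute and a tool call to move; the robot and the scene stay as the last step left them, time stands still between calls to the robot, and variables do not carry over. Pictures are saved under pics/ and viewed, at most 10 in all, crops included, and the job is handed in when it is done.

Besides the shell and the picture viewer there is one more tool, called after "Call:" as name(argument=value, ...) on one line, values as JSON. play_rows: Moves the arm, as the interface text tells. Its arguments: {"type":"object","properties":{"series":{"type":"array"},"force":{"type":"number"}},"required":["series"]}

```bash
mkdir -p pics; python3 - <<'E'
from cell import *
import cv2,numpy as np
for n in("scene","top"):
    im=read_camera(n); cv2.imwrite(f"pics/{n}0.png",im[:,:,::-1])
    p=camera_params(n); print(n,p["k1"],np.round(p["intrinsics"],1).tolist(),np.round(p["extrinsics"],3).tolist())
s=sense();print(s["eef_pos"],s["orientation"],s["clock"],s["wrist_force"])
E
```

```text
scene 0.02882047470413473 [[473.2, 0.0, 256.0], [0.0, 473.2, 195.2], [0.0, 0.0, 1.0]] [[-0.457, 0.652, -0.605, 1.42], [0.89, 0.323, -0.323, 0.455], [-0.015, -0.686, -0.728, 1.092], [0.0, 0.0, 0.0, 1.0]]
top -0.125138354416324 [[422.4, 0.0, 255.0], [0.0, 422.4, 193.8], [0.0, 0.0, 1.0]] [[0.023, -0.99, 0.136, 0.45], [-0.999, -0.027, -0.03, 0.036], [0.033, -0.135, -0.99, 1.183], [0.0, 0.0, 0.0, 1.0]]
[0.24148326 0.54857937 0.23051081] [-2.67493981e-04  2.05913399e-01  9.78569844e-01 -8.13509387e-04] 0.1 [-0.16773449  0.16032877 -0.2331082 ]
```

View pics/scene0.png

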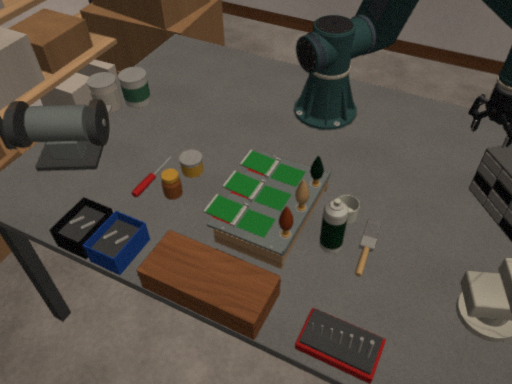

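View pics/top0.png

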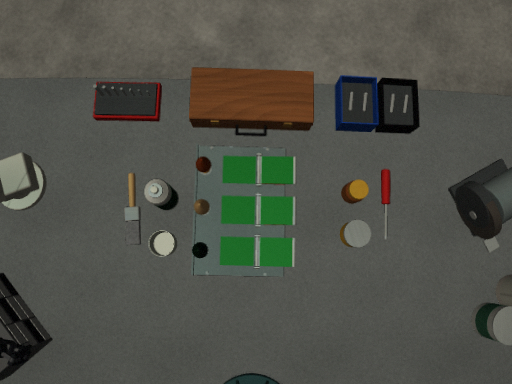

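The green drop (200,249 in top) stands in the near bay, and the tags' free edges are the light lines at col ~294. I'll zoom in to get the rack pose.

```bash
python3 - <<'E'
import cv2
im=cv2.imread("pics/top0.png")[138:284,186:310]
im=cv2.convertScaleAbs(im,alpha=1.6)
cv2.imwrite("pics/c0.png",cv2.resize(im,None,fx=4,fy=4,interpolation=cv2.INTER_CUBIC))
E
```

```text
(no output)
```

View pics/c0.png

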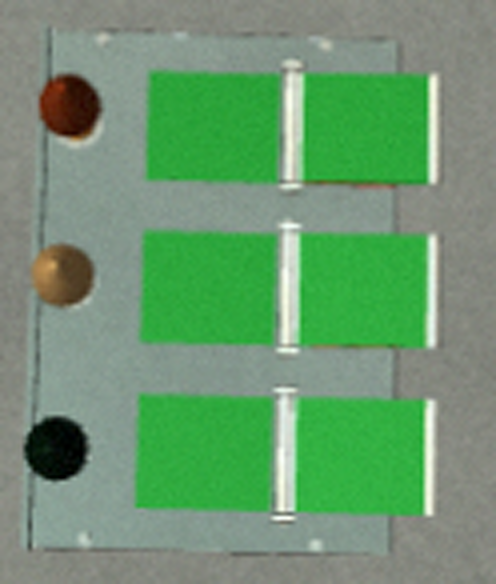

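Crop (4×, offset 186,138): hinges at (291,125), (288.5,287), (285,454); lips at (434,129), (432,291), (430,457); deck corners at (397,40), (388,554), (48,30), (30,549).

```bash
cat > h.py <<'E'
from cell import *
import numpy as np, cv2
from scipy.spatial.transform import Rotation as R
from scipy.optimize import least_squares
def px2w(n,uv,z):
    p=camera_params(n);K=p["intrinsics"];T=np.array(p["extrinsics"])
    d=(np.array(uv,float)-[K[0][2],K[1][2]])/[K[0][0],K[1][1]]
    s=d.copy()
    for _ in range(20): s=d/(1+p["k1"]*(s@s))
    r=T[:3,:3]@[*s,1]; return T[:3,3]+r*(z-T[2,3])/r[2]
def rot(q): return R.from_quat(np.roll(q,-1))
E
python3 - <<'E'
from h import *
c=lambda a,b:(a/4+186-.4,b/4+138-.4)
O=[((-48,-108),(291,125),78),((-48,0),(288.5,287),78),((-48,108),(285,454),78),
((-120,-172),(397,40),72),((-120,172),(388,554),72),((120,-172),(48,30),72),((120,172),(30,549),72)]
W=np.array([px2w("top",c(*o[1]),o[2]/1e3)[:2] for o in O]);P=np.array([o[0] for o in O])/1e3
f=lambda v:((np.c_[np.cos(v[2])*P[:,0]-np.sin(v[2])*P[:,1],np.sin(v[2])*P[:,0]+np.cos(v[2])*P[:,1]]+v[:2])-W).ravel()
r=least_squares(f,[.5,0,1.57]);print(r.x,np.round(r.fun.reshape(-1,2)*1e3,1))
x,y,t=r.x;np.save("rack.npy",r.x)
for n,p in dict(hinge=(-48,108),lip=(-147,108),end=(49,108),drop=(95,108)).items():
    print(n,x+(np.cos(t)*p[0]-np.sin(t)*p[1])/1e3,y+(np.sin(t)*p[0]+np.cos(t)*p[1])/1e3)
for l in((434,129),(432,291),(430,457)): print(px2w("top",c(*l),.08))
p=camera_params("wrist");s=sense();Rt=rot(s["orientation"]);print(np.round(Rt.as_matrix(),3).tolist())
E
```

```text
[0.55959185 0.04252978 1.57392178] [[-1.3 -0.5]
 [-1.  -0.1]
 [ 0.1 -0.4]
 [ 0.9 -1.5]
 [-0.2 -3.8]
 [ 0.4  2.7]
 [ 1.1  3.6]]
hinge 0.4517424031562179 -0.005807535990774167
lip 0.452051822848429 -0.10480705245148253
end 0.4514392343668797 0.09119199023840477
drop 0.4512954636008018 0.1371917655635824
[ 0.66883584 -0.10007683  0.08      ]
[ 0.56028851 -0.09982883  0.08      ]
[ 0.45167414 -0.09985749  0.08      ]
[[-0.915, 0.403, -0.001], [0.403, 0.915, -0.001], [0.0, -0.002, -1.0]]
```

Call:
play_rows(series=[{"slide": [-4, -2.3, -1.3], "angular": [0, 0, 7], "hand": 0}, {"slide": [-8, -4.6, -2.5], "angular": [0, 0, 14], "hand": 0}, {"slide": [-11, -6.4, -3.5], "angular": [0, 0, 21], "hand": 0}, {"slide": [-14, -8.2, -4.4], "angular": [0, 0, 28], "hand": 0}, {"slide": [-17, -10, -5.3], "angular": [0, 0, 35], "hand": 0}, {"slide": [-20, -11.7, -6.2], "angular": [0, 0, 42], "hand": 0}, {"slide": [-23, -13.4, -7.2], "angular": [0, 0, 49], "hand": 0}, {"slide": [-26, -15.2, -8], "angular": [0, 0, 56], "hand": 0}])

```text
clock: 0.77
eef_pos: [0.4191, 0.3037, 0.3117]
orientation: [-0.0, 0.644, 0.765, -0.0]
wrist_force: [1.4, 0.5, 0.8]
finger_gap: 0.0002
grasp_force: 0.0
```

```bash
cat > go.py <<'E'
# usage: go.py x y z A(deg): shift/turn in the present tool axes to the world-aligned pose tilted A about tool y
from h import *
import sys
x,y,z,A=map(float,sys.argv[1:]);s=sense();C=rot(s["orientation"])
B=R.from_matrix([[0,1,0],[1,0,0],[0,0,-1]])*R.from_euler("y",A,degrees=True)
print("pos",np.round(s["eef_pos"],4),"q",np.round(s["q"],2),"F",np.round(s["wrist_force"],1),"t",s["clock"])
print("slide",np.round(C.inv().apply(np.array([x,y,z])-s["eef_pos"])*100,2),"ang",np.round(np.degrees((C.inv()*B).as_rotvec()),1))
E
python3 go.py .45 -.2 .3 0
```

```text
pos [0.4191 0.3037 0.3117] q [0.49 0.17 1.57 0.   1.4  0.32] F [1.4 0.5 0.8] t 0.7667
slide [-50.15  -5.61   1.17] ang [-0.  -0.   9.9]
```

Call:
play_rows(series=[{"slide": [-4, -0.4, 0], "angular": [0, 0, 5], "hand": 0}, {"slide": [-8, -0.9, 0], "angular": [0, 0, 9.9], "hand": 0}, {"slide": [-12, -1.3, 0], "angular": [0, 0, 9.9], "hand": 0}, {"slide": [-16, -1.8, 0], "angular": [0, 0, 9.9], "hand": 0}, {"slide": [-20, -2.2, 0], "angular": [0, 0, 9.9], "hand": 0}, {"slide": [-24, -2.7, 0], "angular": [0, 0, 9.9], "hand": 0}, {"slide": [-28, -3.1, 0], "angular": [0, 0, 9.9], "hand": 0}, {"slide": [-32, -3.6, 0], "angular": [0, 0, 9.9], "hand": 0}])

```text
clock: 1.43
eef_pos: [0.4394, -0.0179, 0.3112]
orientation: [-0.0, 0.705, 0.709, -0.0]
wrist_force: [0.8, 0.5, -0.7]
finger_gap: -0.0004
grasp_force: 0.0
```

```bash
python3 go.py .45 -.2 .3 50
```

```text
pos [ 0.4394 -0.0179  0.3112] q [-0.2   0.05  1.71 -0.    1.38 -0.2 ] F [ 0.8  0.5 -0.7] t 1.4333
slide [-18.21   0.95   1.12] ang [-0.2 50.   0.3]
```

Call:
play_rows(series=[{"slide": [-3.5, 0.2, 0.2], "angular": [0, 6.2, 0], "hand": 0}, {"slide": [-7, 0.4, 0.4], "angular": [0, 12.5, 0], "hand": 0}, {"slide": [-10, 0.6, 0.6], "angular": [0, 18.8, 0], "hand": 0}, {"slide": [-13, 0.8, 0.8], "angular": [0, 25, 0], "hand": 0}, {"slide": [-16, 0.9, 1], "angular": [0, 31, 0], "hand": 0}, {"slide": [-18, 0.9, 1.1], "angular": [0, 37.5, 0], "hand": 0}, {"slide": [-18.2, 0.9, 1.1], "angular": [0, 44, 0], "hand": 0}, {"slide": [-18.2, 0.9, 1.1], "angular": [0, 50, 0], "hand": 0}])

```text
clock: 2.1
eef_pos: [0.45, -0.2011, 0.2997]
orientation: [-0.3, 0.639, 0.641, 0.3]
wrist_force: [0.6, 0.6, -0.3]
finger_gap: 0.0001
grasp_force: 0.0
```

```bash
python3 go.py .452 -.15 .1 50
```

```text
pos [ 0.45   -0.2011  0.2997] q [-0.93  0.51  1.44  0.51  1.92 -0.94] F [ 0.6  0.6 -0.3] t 2.1
slide [-12.09   0.2   16.69] ang [-0.1 -0.3  0.1]
```

Call:
play_rows(series=[{"slide": [-2.5, 0.2, 3.0], "angular": [0, 0, 0], "hand": 0}, {"slide": [-5, 0.2, 6], "angular": [0, 0, 0], "hand": 0}, {"slide": [-7.5, 0.2, 9], "angular": [0, 0, 0], "hand": 0}, {"slide": [-10, 0.2, 12], "angular": [0, 0, 0], "hand": 0}, {"slide": [-12, 0.2, 14.5], "angular": [0, 0, 0], "hand": 0}, {"slide": [-12.9, 0.2, 15.6], "angular": [0, 0, 0], "hand": 0}, {"slide": [-12.9, 0.2, 15.6], "angular": [0, 0, 0], "hand": 0}])

```text
clock: 2.68
eef_pos: [0.4501, -0.1594, 0.0984]
orientation: [-0.303, 0.639, 0.641, 0.298]
wrist_force: [-1.1, -0.1, 0.4]
finger_gap: 0.0
grasp_force: 0.0
```

```bash
python3 go.py .452 -.103 .05 50; python3 - <<'E'
from h import *
a=read_camera("wrist");b=read_camera("top")[170:300,200:400]
b=cv2.resize(b,None,fx=2.5,fy=2.5)
o=np.zeros((384+325,512,3),np.uint8);o[:384]=a;o[384:,:500]=b
cv2.imwrite("pics/w1.png",cv2.resize(o,None,fx=.84,fy=.84)[:,:,::-1])
E
```

```text
pos [ 0.4501 -0.1594  0.0984] q [-0.89  0.73  1.63  0.5   1.54 -1.11] F [-1.1 -0.1  0.4] t 2.6833
slide [-0.11  0.25  7.43] ang [-0.5 -0.3  0. ]
```

View pics/w1.png

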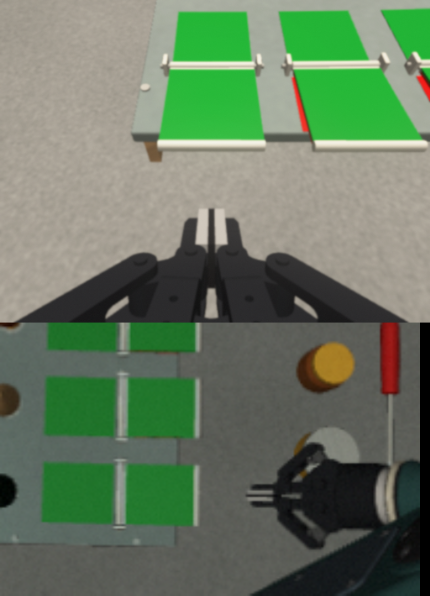

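The wrist view shows the shut fingers (col 211) centred on the near lip (cols 158–265, row 145), so I'll slide in under it.

Call:
play_rows(series=[{"slide": [-0.1, 0.2, 1.5], "angular": [0, 0, 0], "hand": 0}, {"slide": [-0.1, 0.2, 3], "angular": [0, 0, 0], "hand": 0}, {"slide": [-0.1, 0.2, 4.5], "angular": [0, 0, 0], "hand": 0}, {"slide": [-0.1, 0.2, 5.7], "angular": [0, 0, 0], "hand": 0}, {"slide": [-0.1, 0.2, 6.7], "angular": [0, 0, 0], "hand": 0}, {"slide": [-0.1, 0.2, 7.4], "angular": [0, 0, 0], "hand": 0}, {"slide": [-0.1, 0.2, 7.4], "angular": [0, 0, 0], "hand": 0}])

```text
clock: 3.37
eef_pos: [0.4532, -0.1044, 0.0529]
orientation: [-0.3, 0.639, 0.643, 0.298]
wrist_force: [-0.4, 0.2, 0.0]
finger_gap: 0.0002
grasp_force: 0.0
```

```bash
python3 go.py .452 -.103 .12 50; python3 - <<'E'
from h import *
a=read_camera("wrist");b=read_camera("scene")[120:280,180:380]
b=cv2.resize(b,None,fx=2.5,fy=2.5)
o=np.zeros((384+400,512,3),np.uint8);o[:384]=a;o[384:,:500]=b
cv2.imwrite("pics/w2.png",cv2.resize(o,None,fx=.76,fy=.76)[:,:,::-1])
E
```

```text
pos [ 0.4532 -0.1044  0.0529] q [-0.82  0.77  1.73  0.55  1.4  -1.15] F [-0.4  0.2  0. ] t 3.3667
slide [ 5.24 -0.12 -4.2 ] ang [-0.3 -0.   0.2]
```

View pics/w2.png

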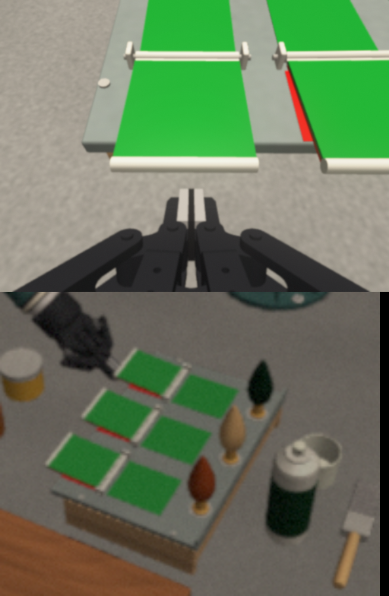

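```bash
python3 - <<'E'
from h import *
p=camera_params("wrist");T=np.array(p["extrinsics"]);K=np.array(p["intrinsics"]);print(np.round(T[:3,3],3),np.round(T[:3,2],3))
s=sense()
def pr(w):
    c=T[:3,:3].T@(np.array(w)-T[:3,3]);a=c[:2]/c[2];a=a*(1+p["k1"]*a@a);return np.round(a*[K[0,0],K[1,1]]+K[:2,2])
pr2=lambda w:pr(w)*.76
print("tcp",pr2(s["eef_pos"]));
for n,w in dict(lip78=(.452,-.1,.078),lip90=(.452,-.1,.09),hinge=(.452,-.006,.078)).items():print(n,pr2(w))
print("lip center on z=.08:",px2w("wrist",(184/.76,163/.76),.08),px2w("wrist",(189/.76,57/.76),.08))
print(px2w("wrist",(189/.76,190/.76),.06))
E
```

```text
[ 0.455 -0.164  0.205] [-0.001  0.534 -0.845]
tcp [189.24 203.68]
lip78 [186.2  176.32]
lip90 [185.44 164.92]
hinge [187.72  60.04]
lip center on z=.08: [ 0.45086472 -0.09301248  0.08      ] [ 0.45284417 -0.00507679  0.08      ]
[ 0.45355291 -0.10004178  0.06      ]
```

```bash
cat > arc.py <<'E'
# arc.py th0 step n : slides for n leaf angles from th0 (tool tilted 50, tip half width 11 mm)
from h import *
import sys
a,st,n=map(float,sys.argv[1:]);s=sense();c,d=np.cos(np.radians(50)),np.sin(np.radians(50))
nn=np.array([c,d]);dd=np.array([d,-c]);H=np.array([-.0055,.078]);x=s["eef_pos"]
print(np.round(x,4),np.round(s["wrist_force"],1),"x err cm",np.round((.452-x[0])*100,2))
for k in range(int(n)):
    T=a+k*st;t=np.radians(T);u=np.array([-np.cos(t),np.sin(t)]);m=np.array([-np.sin(t),-np.cos(t)])
    p=H+.080*u+.002*m-.011*nn if T<130 else H+(.058+.005*(T-130)/50)*u+.002*m+.011*nn
    e=(p-x[1:])*100;print(round(T,1),np.round(p,4),"slide",round(e@nn,2),round(e@dd,2))
E
python3 arc.py -4 9 8
```

```text
[ 0.4537 -0.1057  0.0531] [-1.   0.1 -1.1] x err cm -0.17
-4.0 [-0.0922  0.062 ] slide 1.55 0.46
5.0 [-0.0924  0.0746] slide 2.49 -0.36
14.0 [-0.0907  0.087 ] slide 3.56 -1.03
23.0 [-0.087  0.099] slide 4.72 -1.52
32.0 [-0.0815  0.1103] slide 5.94 -1.82
41.0 [-0.0743  0.1205] slide 7.19 -1.93
50.0 [-0.0655  0.1296] slide 8.44 -1.84
59.0 [-0.0555  0.1371] slide 9.66 -1.55
```

Call:
play_rows(series=[{"slide": [0.8, 0, 0.2], "angular": [0, 0, 0], "hand": 0}, {"slide": [1.5, 0, 0.2], "angular": [0, 0, 0], "hand": 0}, {"slide": [2.0, 0, -0.1], "angular": [0, 0, 0], "hand": 0}, {"slide": [2.5, 0, -0.4], "angular": [0, 0, 0], "hand": 0}, {"slide": [3.0, 0, -0.7], "angular": [0, 0, 0], "hand": 0}, {"slide": [3.6, 0, -1.0], "angular": [0, 0, 0], "hand": 0}, {"slide": [4.1, 0, -1.3], "angular": [0, 0, 0], "hand": 0}, {"slide": [4.7, 0, -1.5], "angular": [0, 0, 0], "hand": 0}])

```text
clock: 4.13
eef_pos: [0.4534, -0.0869, 0.0992]
orientation: [-0.299, 0.639, 0.643, 0.298]
wrist_force: [0.3, -0.5, -1.5]
finger_gap: 0.0002
grasp_force: 0.6
```

```bash
python3 arc.py 23 6 12; python3 - <<'E'
from h import *
a=read_camera("wrist");b=read_camera("scene")[120:280,180:380]
b=cv2.resize(b,None,fx=2.5,fy=2.5)
o=np.zeros((384+400,512,3),np.uint8);o[:384]=a;o[384:,:500]=b
cv2.imwrite("pics/w3.png",cv2.resize(o,None,fx=.76,fy=.76)[:,:,::-1])
E
```

```text
[ 0.4534 -0.0869  0.0992] [ 0.3 -0.5 -1.5] x err cm -0.14
23.0 [-0.087  0.099] slide -0.02 0.0
29.0 [-0.0835  0.1066] slide 0.79 -0.22
35.0 [-0.0792  0.1138] slide 1.61 -0.36
41.0 [-0.0743  0.1205] slide 2.45 -0.41
47.0 [-0.0686  0.1267] slide 3.29 -0.37
53.0 [-0.0623  0.1323] slide 4.11 -0.25
59.0 [-0.0555  0.1371] slide 4.92 -0.03
65.0 [-0.0482  0.1412] slide 5.71 0.26
71.0 [-0.0405  0.1446] slide 6.46 0.63
77.0 [-0.0325  0.1471] slide 7.16 1.08
83.0 [-0.0243  0.1487] slide 7.82 1.61
89.0 [-0.016   0.1495] slide 8.42 2.19
```

View pics/w3.png

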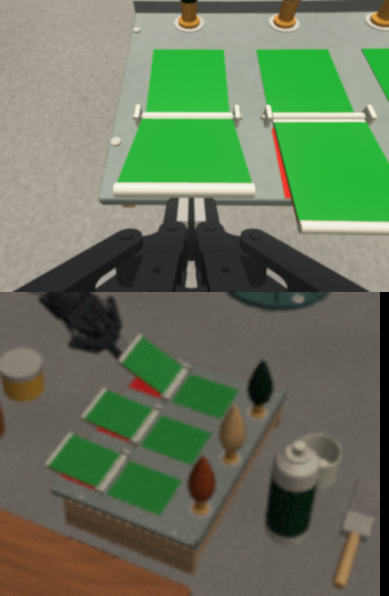

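The near tag is lifting: its lip rests on the fingertip (row ~190, col 185), and its red underside shows in the scene view. I'll carry on along the arc.

Call:
play_rows(series=[{"slide": [0.8, -0.1, -0.2], "angular": [0, 0, 0], "hand": 0}, {"slide": [1.6, -0.1, -0.35], "angular": [0, 0, 0], "hand": 0}, {"slide": [2.45, -0.1, -0.4], "angular": [0, 0, 0], "hand": 0}, {"slide": [3.3, -0.1, -0.35], "angular": [0, 0, 0], "hand": 0}, {"slide": [4.1, -0.1, -0.25], "angular": [0, 0, 0], "hand": 0}, {"slide": [4.9, -0.1, 0], "angular": [0, 0, 0], "hand": 0}, {"slide": [5.7, -0.1, 0.25], "angular": [0, 0, 0], "hand": 0}, {"slide": [6.45, -0.1, 0.6], "angular": [0, 0, 0], "hand": 0}])

```text
clock: 4.9
eef_pos: [0.4521, -0.0398, 0.1447]
orientation: [-0.3, 0.639, 0.643, 0.298]
wrist_force: [0.4, -0.8, 0.6]
finger_gap: -0.0001
grasp_force: 0.6
```

```bash
python3 arc.py 71 7 12
```

```text
[ 0.4521 -0.0398  0.1447] [ 0.4 -0.8  0.6] x err cm -0.01
71.0 [-0.0405  0.1446] slide -0.05 -0.04
78.0 [-0.0312  0.1474] slide 0.77 0.49
85.0 [-0.0215  0.1491] slide 1.51 1.12
92.0 [-0.0118  0.1496] slide 2.18 1.83
99.0 [-0.002   0.1489] slide 2.75 2.62
106.0 [0.0076 0.147 ] slide 3.23 3.48
113.0 [0.0168 0.144 ] slide 3.59 4.39
120.0 [0.0257 0.1399] slide 3.84 5.33
127.0 [0.034  0.1347] slide 3.98 6.3
134.0 [0.0407 0.1298] slide 4.04 7.12
141.0 [0.0462 0.1252] slide 4.04 7.85
148.0 [0.0512 0.1198] slide 3.95 8.57
```

Call:
play_rows(series=[{"slide": [0.75, 0, 0.5], "angular": [0, 0, 0], "hand": 0}, {"slide": [1.5, 0, 1.1], "angular": [0, 0, 0], "hand": 0}, {"slide": [2.2, 0, 1.85], "angular": [0, 0, 0], "hand": 0}, {"slide": [2.75, 0, 2.6], "angular": [0, 0, 0], "hand": 0}, {"slide": [3.25, 0, 3.5], "angular": [0, 0, 0], "hand": 0}, {"slide": [3.6, 0, 4.4], "angular": [0, 0, 0], "hand": 0}, {"slide": [3.85, 0, 5.3], "angular": [0, 0, 0], "hand": 0}, {"slide": [4, 0, 6.3], "angular": [0, 0, 0], "hand": 0}])

```text
clock: 5.57
eef_pos: [0.4515, 0.0344, 0.1338]
orientation: [-0.3, 0.639, 0.643, 0.298]
wrist_force: [0.4, 0.0, 0.9]
finger_gap: 0.0001
grasp_force: 0.4
```

```bash
python3 arc.py 127 7 9; python3 - <<'E'
from h import *
a=read_camera("wrist");b=read_camera("scene")[120:280,180:380]
b=cv2.resize(b,None,fx=2.5,fy=2.5)
o=np.zeros((384+400,512,3),np.uint8);o[:384]=a;o[384:,:500]=b
cv2.imwrite("pics/w4.png",cv2.resize(o,None,fx=.76,fy=.76)[:,:,::-1])
E
```

```text
[0.4515 0.0344 0.1338] [0.4 0.  0.9] x err cm 0.05
127.0 [0.034  0.1347] slide 0.04 -0.08
134.0 [0.0407 0.1298] slide 0.1 0.74
141.0 [0.0462 0.1252] slide 0.1 1.47
148.0 [0.0512 0.1198] slide 0.01 2.19
155.0 [0.0556 0.1138] slide -0.17 2.91
162.0 [0.0592 0.1072] slide -0.45 3.61
169.0 [0.062  0.1002] slide -0.81 4.27
176.0 [0.0639 0.0928] slide -1.25 4.9
183.0 [0.0649 0.0851] slide -1.77 5.47
```

View pics/w4.png

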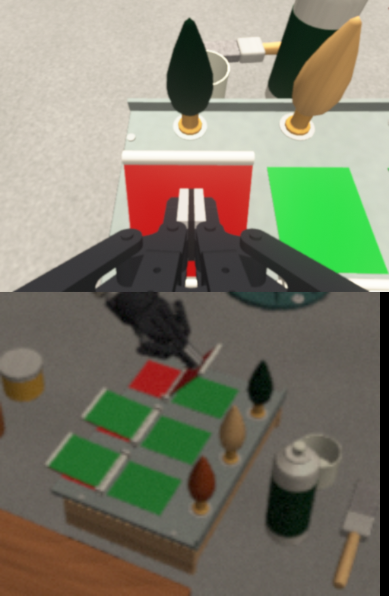

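The tag is past upright with its red face toward the camera. The fingertip is on it at (190,190), clear of the green drop at (190,60).

Call:
play_rows(series=[{"slide": [0.1, 0, 0.7], "angular": [0, 0, 0], "hand": 0}, {"slide": [0.1, 0, 1.45], "angular": [0, 0, 0], "hand": 0}, {"slide": [0, 0, 2.2], "angular": [0, 0, 0], "hand": 0}, {"slide": [-0.15, 0, 2.9], "angular": [0, 0, 0], "hand": 0}, {"slide": [-0.45, 0, 3.6], "angular": [0, 0, 0], "hand": 0}, {"slide": [-0.8, 0, 4.25], "angular": [0, 0, 0], "hand": 0}, {"slide": [-1.1, 0, 4.65], "angular": [0, 0, 0], "hand": 0}, {"slide": [-1.1, 0, 4.65], "angular": [0, 0, 0], "hand": 0}])

```text
clock: 6.33
eef_pos: [0.4509, 0.0624, 0.0949]
orientation: [-0.301, 0.639, 0.642, 0.298]
wrist_force: [-0.4, 0.3, 0.3]
finger_gap: -0.0002
grasp_force: 0.0
```

```bash
python3 arc.py 172 2 6
```

```text
[0.4509 0.0624 0.0949] [-0.4  0.3  0.3] x err cm 0.11
172.0 [0.0629 0.0971] slide 0.2 -0.1
174.0 [0.0634 0.0949] slide 0.07 0.08
176.0 [0.0639 0.0928] slide -0.07 0.26
178.0 [0.0643 0.0906] slide -0.21 0.42
180.0 [0.0646 0.0884] slide -0.36 0.59
182.0 [0.0648 0.0862] slide -0.51 0.75
```

Call:
play_rows(series=[{"slide": [-0.1, 0, 0.1], "angular": [0, 0, 0], "hand": 0}, {"slide": [-0.15, 0, 0.15], "angular": [0, 0, 0], "hand": 0}, {"slide": [-0.2, 0, 0.25], "angular": [0, 0, 0], "hand": 0}, {"slide": [-0.3, 0, 0.3], "angular": [0, 0, 0], "hand": 0}, {"slide": [-0.3, 0, 0.3], "angular": [0, 0, 0], "hand": 0}])

```text
clock: 6.75
eef_pos: [0.4515, 0.0621, 0.0916]
orientation: [-0.3, 0.639, 0.643, 0.298]
wrist_force: [0.4, -0.1, 0.1]
finger_gap: -0.0004
grasp_force: 0.0
```

```bash
python3 arc.py 176 2 5; python3 - <<'E'
from h import *
a=read_camera("wrist");b=read_camera("scene")[120:280,180:380]
b=cv2.resize(b,None,fx=2.5,fy=2.5)
o=np.zeros((384+400,512,3),np.uint8);o[:384]=a;o[384:,:500]=b
cv2.imwrite("pics/w5.png",cv2.resize(o,None,fx=.76,fy=.76)[:,:,::-1])
E
```

```text
[0.4515 0.0621 0.0916] [ 0.4 -0.1  0.1] x err cm 0.05
176.0 [0.0639 0.0928] slide 0.2 0.06
178.0 [0.0643 0.0906] slide 0.06 0.23
180.0 [0.0646 0.0884] slide -0.09 0.39
182.0 [0.0648 0.0862] slide -0.24 0.55
184.0 [0.065 0.084] slide -0.4 0.71
```

View pics/w5.png

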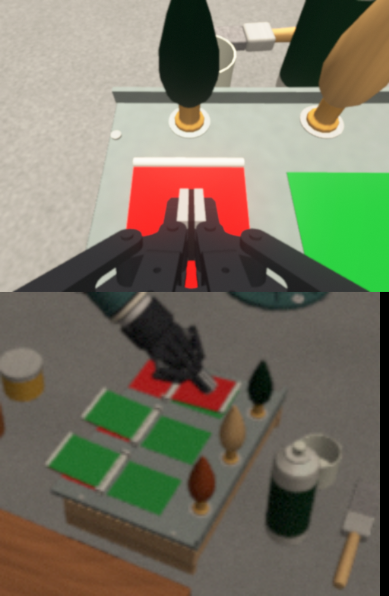

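The tag is nearly flat, but a sliver of green still shows under it. The force is still about zero, so I'll press a little further in small steps.

Call:
play_rows(series=[{"slide": [-0.1, 0, 0.05], "angular": [0, 0, 0], "hand": 0}, {"slide": [-0.15, 0, 0.1], "angular": [0, 0, 0], "hand": 0}, {"slide": [-0.2, 0, 0.15], "angular": [0, 0, 0], "hand": 0}, {"slide": [-0.25, 0, 0.2], "angular": [0, 0, 0], "hand": 0}, {"slide": [-0.25, 0, 0.2], "angular": [0, 0, 0], "hand": 0}])

```text
clock: 7.27
eef_pos: [0.4515, 0.0621, 0.0883]
orientation: [-0.3, 0.639, 0.643, 0.298]
wrist_force: [0.6, -0.6, -0.1]
finger_gap: 0.0001
grasp_force: 0.1
```

Call:
play_rows(series=[{"slide": [-0.1, 0, 0.1], "angular": [0, 0, 0], "hand": 0}, {"slide": [-0.15, 0, 0.15], "angular": [0, 0, 0], "hand": 0}, {"slide": [-0.15, 0, 0.15], "angular": [0, 0, 0], "hand": 0}])

```text
clock: 7.52
eef_pos: [0.4515, 0.0623, 0.0864]
orientation: [-0.3, 0.639, 0.643, 0.298]
wrist_force: [-1.1, -1.8, 1.8]
finger_gap: 0.0001
grasp_force: 1.3
```

Call:
play_rows(series=[{"slide": [-0.08, 0, 0.06], "angular": [0, 0, 0], "hand": 0}, {"slide": [-0.15, 0, 0.13], "angular": [0, 0, 0], "hand": 0}, {"slide": [-0.15, 0, 0.13], "angular": [0, 0, 0], "hand": 0}])

```text
clock: 7.77
eef_pos: [0.4516, 0.0624, 0.086]
orientation: [-0.3, 0.638, 0.643, 0.299]
wrist_force: [-1.7, -7.6, 16.9]
finger_gap: -0.0001
grasp_force: 8.3
```

```bash
python3 - <<'E'
from h import *
a=read_camera("wrist");b=read_camera("scene")[150:230,220:320]
b=cv2.resize(b,None,fx=5,fy=5,interpolation=cv2.INTER_CUBIC)
o=np.zeros((384+400,512,3),np.uint8);o[:384]=a;o[384:,:500]=b
cv2.imwrite("pics/w6.png",cv2.resize(o,None,fx=.76,fy=.76)[:,:,::-1]);print(sense()["wrist_force"],sense()["eef_pos"])
E
```

```text
[-2.79317761 -8.26570698 16.88054447] [0.45162928 0.06237342 0.08603535]
```

View pics/w6.png

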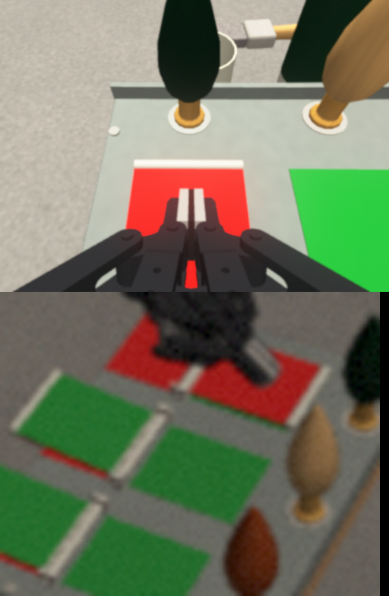

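The tag is against its stop (17 N, red face flat, both other tags still green). I'll retract upwards, then away.

Call:
play_rows(series=[{"slide": [0.4, 0, -0.4], "angular": [0, 0, 0], "hand": 0}, {"slide": [1, 0, -1.2], "angular": [0, 0, 0], "hand": 0}, {"slide": [1.5, 0, -3], "angular": [0, 0, 0], "hand": 0}, {"slide": [1.5, 0, -6], "angular": [0, 0, 0], "hand": 0}, {"slide": [1.5, 0, -9], "angular": [0, 0, 0], "hand": 0}, {"slide": [1.5, 0, -12], "angular": [0, 0, 0], "hand": 0}, {"slide": [1.5, 0, -13], "angular": [0, 0, 0], "hand": 0}, {"slide": [1.5, 0, -13], "angular": [0, 0, 0], "hand": 0}])

```text
clock: 8.53
eef_pos: [0.4533, -0.0298, 0.1805]
orientation: [-0.297, 0.64, 0.643, 0.298]
wrist_force: [-0.1, 0.9, -0.5]
finger_gap: -0.0002
grasp_force: 0.0
```

```bash
python3 - <<'E'
from h import *
a=read_camera("wrist");b=read_camera("top")[130:290,180:380]
b=cv2.resize(b,None,fx=2.5,fy=2.5)
o=np.zeros((384+400,512,3),np.uint8);o[:384]=a;o[384:,:500]=b
cv2.imwrite("pics/w7.png",cv2.resize(o,None,fx=.76,fy=.76)[:,:,::-1]);print(sense()["wrist_force"],sense()["eef_pos"])
E
```

```text
[-0.26598579  0.081934   -0.1334152 ] [ 0.45164002 -0.02701224  0.17916376]
```

View pics/w7.png

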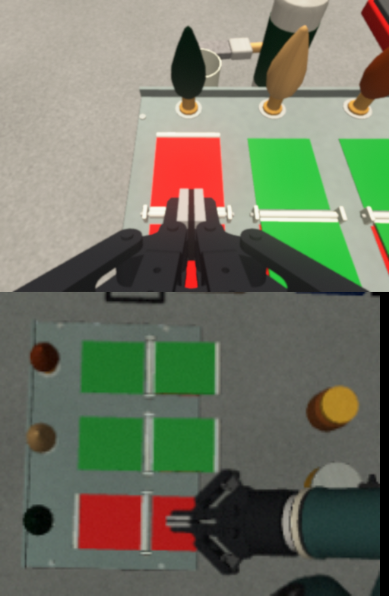

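The near tag lies red-up towards the green drop. The others are green, the drops are standing, and the fingers are clear.

```bash
python3 -c "
from cell import *
print(close_job())"
```

```text
the job is handed in; nothing more can be done
None
```

I flipped the near bay's tag, beside the dark green drop, to its red face and pressed it flat against its stop. The other two tags still show green, the drops are standing, and I handed the job in at about 8.6 s; the judge's verdict wasn't shown.

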